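Nest the matching screw cups at the clamp bench

ROBOT

A 7-joint arm with a two-finger parallel gripper is mounted at the origin on the work surface. World frame = base frame: x ahead of the robot, y to its left, z up, the work surface at z = 0. Lengths are in m, angles in rad, forces in N, time in s.
With the tool pointing down it reaches from about 0.425 to 0.875 m from the base axis. Payload 4.7 kg.
Tool frame: the origin (TCP) lies between the finger pads; the fingertips stand 14 mm ahead of it and the grasp point (between the pads) lies 5 mm behind it; z points along the fingers, y is the line along which they close (so a half turn about z gives the same grasp; the last joint's range is limited). The gripper opens to 87 mm and grips with 3 to 60 N. Pads are 19 mm wide; open, the fingers measure 117 mm over their backs; the gripper's body (75 mm by 190 mm) begins 51 mm behind the grasp point.
Start: joints at [1.323, 0.321, -0.07, 1.45, 0.023, 1.371, -0.057], TCP at [0.168, -0.628, 0.237] pointing down, gripper open.
Joint ranges: [-2.86, 2.86], [-0.3, 2.09], [-1.38, 1.24], [0.06, 2.45], [-1.56, 4.7], [0.09, 2.05], [-2.69, 2.69]. Speed limits (rad/s): [2.57, 2.57, 3.14, 3.14, 3.14, 3.14, 3.14].

INTERFACE

Orientations are given as a rotation vector (axis times angle).
In Python, from bench import get_state, get_image, camera_params, close_job gives the robot as it stands. The module is installed in compiled form; this text tells all that it offers.
- The arm moves only by the tool arm_command, never from a script. Its argument "motion" is a list of rows, each a list of 5 numbers: the finger opening in mm, from 0 to 87, then the shift along the tool's x, y, z in mm, then the turn about the tool's z in degrees. In form: [[gripper, x, y, z, spin], ...]. A call has 1 to 5 rows; each row is the pose to reach, as a shift and turn from the pose commanded when the call began, along the tool's axes at that moment; what a row does not reach only later rows make up. A row lasts 1/12 s, in which the tool goes at most 41.7 mm and 7.16 degrees, less where a joint would pass 70% of its speed; a pose out of reach is approached as far as the arm can. A call with a gripper value outside its range is refused whole. The fingers move at their own pace and stop on an object; "newtons" is the grip in N (left out, the last holds). Time passes only in rows, so rows that repeat a pose let the fingers close. It gives the time, the measured TCP pose, the force, the opening and the grip force at its end, in the units of the state.
- get_state(): the state, without advancing time (a new reading comes with each control period).
- get_image(name): name is "side" or "top"; returns (picture, depth): 384x512x3 uint8, red, green, blue; 384x512 float32, m along the optical axis (not along the pixel's ray), 0 where there is no reading.
- camera_params(name): a dict with "intrinsics" (3x3 intrinsics, pixels), "extrinsics" (4x4, takes a point from camera to world coordinates). Camera axes: x right, y down, z forward; pixel columns grow to the right and rows downward; lengths in m; the calibration is good to about 2 mm. A picture is of the moment at which its call begins. camera_params takes no time and is no camera call.
- close_job(): hands the job in; it is judged then, once.
The state is a dict: "time": time; "joint_positions": joint angles; "qd": joint speeds; "joint_torque": joint torques, N m; "position": TCP position; "tool_rot": TCP orientation; "ft_force": force on the tool from outside, world axes, zero at the start; "torque": the same for the moment, N m; "grip_width": opening from 0.0 (shut) to 1.0 (fully open); "grip_force": force on a finger pad.
Only numpy, scipy, OpenCV 4.12 (cv2) and the standard library are available. Lean on these libraries where they do the work, as an engineer would, in place of code of your own. Each camera call takes 0.05 s, during which the arm holds its last target. There are 200 camera calls.

TASK

Tidy the steel screw cups on the clamp bench: nest the two loose cups that match the stepped cup in the wooden holder into it, one after the other, so that the three stand as one upright stack in the holder, each cup fully home in the one below. Leave the straight-sided round cup alone: its shape does not nest.

Things in the scene. Friction and masses are not known exactly. Their poses are not given: they have to be found in the camera images.
- stack_cup: Lowest cup: open steel stepped cup, shaped like cup_a, upright in a recess (44 mm across, 12 mm deep) of a fixed wooden block 100x100x18 mm; foot 6 mm above the bench. Mouth 53 mm inside. Origin: centre of its underside, z up its axis. A like cup is home when its shoulder rests on the rim below: origin 32 mm above this one's, the next 64 mm. 8 mm play on entry; the taper centres it.
- cup_a: Loose upright steel cup, matches stack_cup. 80 mm tall: tapered body 36 mm across at the foot, 49 mm at 48 mm up, where a shoulder steps out to a straight band 60 mm across, from 48 mm up to the rim (wall 3.5 mm); 100 to 200 g. Origin: centre of its underside, z up. Grip the outside of the band from above; once home, all 32 mm of band stands above the rim below. Nothing within 40 mm of its sides.
- cup_b: The other loose matching cup, exactly like cup_a, origin the same. The two may go into the stack in either order.
- straight_cup: The cup that does not belong: same steel, height (80 mm) and outer diameter (60 mm), but straight sides from foot to rim, no shoulder, and a thick 8 mm wall (44 mm inside). It stands upright on the bench, to be left there. Origin: centre of its underside, z up.
Mind the look-alikes: they are no part of the job. Leave any orange or red look-alike of the cup_b alone.

How it is judged:
At the end, for the whole second after the job is handed in: stack_cup is within 15 mm of its start; cup_a and cup_b, in either order, sit 26-38 mm and 58-70 mm above its origin along its axis, each within 15 mm sideways; all three upright within 10 degrees, the two added cups at rest; straight_cup within 30 mm of its start (((z of cup_a in the frame of stack_cup between 0.026 and 0.038 m and z of cup_b in the frame of stack_cup between 0.058 and 0.07 m) or (z of cup_b in the frame of stack_cup between 0.026 and 0.038 m and z of cup_a in the frame of stack_cup between 0.058 and 0.07 m)) and horizontal distance between each of cup_a, cup_b and stack_cup below 0.015 m and angle between each of stack_cup, cup_a, cup_b's own z axis and vertical below 0.175 rad and distance of stack_cup from where it was at the start of the episode below 0.015 m and linear speed of each of cup_a, cup_b below 0.02 m/s and distance of straight_cup from where it was at the start of the episode below 0.03 m); the robot touches nothing.
It fails at once if the straight-sided cup is shifted by more than 30 mm (distance of straight_cup from where it was at the start of the episode above 0.03 m).
It also fails if it takes over 64 s, if anything falls off the work surface, if the arm or the gripper's body presses on something with over 40 N, if the wrist force passes 120 N, or if a joint passes its speed limit or range.

## Working session

There is one attempt and no reset: what is moved stays moved. The work goes in short steps, Python scripts to look and compute and a tool call to move; the robot and the scene stay as the last step left them, time stands still between calls to the robot, and variables do not carry over. Pictures are saved under pics/ and viewed, at most 10 in all, crops included, and the job is handed in when it is done.

Besides the shell and the picture viewer there is one more tool, called after "Call:" in YAML: its name, and indented under it one key for each argument. arm_command: Moves the arm, as the interface text tells. Its arguments: {"type":"object","properties":{"motion":{"type":"array"},"newtons":{"type":"number"}},"required":["motion"]}

```bash
mkdir -p pics; cat > h.py <<'E'
import numpy as np, cv2
from bench import *
def snap(n,f):
    p,d=get_image(n); cv2.imwrite(f'pics/{f}.png',p[:,:,::-1]); np.savez(f'{f}.npz',p=p,d=d); return p,d
def world(n,d):
    c=camera_params(n);K=np.array(c['intrinsics']);E=np.array(c['extrinsics'])
    v,u=np.mgrid[:d.shape[0],:d.shape[1]]
    P=np.stack([(u-K[0,2])/K[0,0]*d,(v-K[1,2])/K[1,1]*d,d],-1)
    return P@E[:3,:3].T+E[:3,3]
E
python3 - <<'E'
from h import *
s=get_state();print(s)
a,_=snap('side','s0');b,_=snap('top','t0')
for n in('side','top'):print(n,camera_params(n))
E
```

```text
{'time': 0.0, 'joint_positions': array([ 1.32309424,  0.32179729, -0.07007703,  1.45168805,  0.02262507,
        1.37076397, -0.05690746]), 'qd': array([ 4.03080769e-04,  3.66468672e-04, -1.17446006e-04,  1.15505999e-03,
        1.27574329e-03, -6.18576426e-04, -7.37110569e-05]), 'joint_torque': array([ 3.57674198e-04, -4.91292858e+01, -4.04048776e-01, -3.12536180e+01,
       -6.42142701e-02,  4.37211629e-02,  1.94498421e-04]), 'position': array([ 0.16803948, -0.6273637 ,  0.23547156]), 'tool_rot': array([-3.11289310e+00, -4.09857826e-01,  5.76359128e-04]), 'ft_force': array([-0.18705318,  0.96601503,  0.44861907]), 'torque': array([ 0.06520687, -0.03470977,  0.05209493]), 'grip_force': 0.0, 'grip_width': 0.9998177431917646}
side {'intrinsics': array([[442.66369886,   0.        , 254.33141041],
       [  0.        , 442.66369886, 180.88597553],
       [  0.        ,   0.        ,   1.        ]]), 'extrinsics': array([[-0.95626571, -0.18210371,  0.22889766,  0.21421887],
       [-0.29171522,  0.53648977, -0.79188443,  0.97541072],
       [ 0.02140384, -0.82402486, -0.5661492 ,  0.71169069],
       [ 0.        ,  0.        ,  0.        ,  1.        ]])}
top {'intrinsics': array([[369.72887014,   0.        , 251.74705546],
       [  0.        , 369.72887014, 192.67541684],
       [  0.        ,   0.        ,   1.        ]]), 'extrinsics': array([[ 0.01733759, -0.98458662,  0.17403617,  0.35940795],
       [-0.99916892, -0.01063916,  0.03934819,  0.02172989],
       [-0.0368901 , -0.17457373, -0.98395281,  0.87582078],
       [ 0.        ,  0.        ,  0.        ,  1.        ]])}
```

View pics/s0.png

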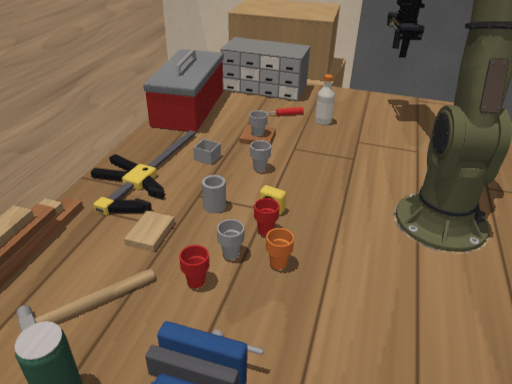

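View pics/t0.png

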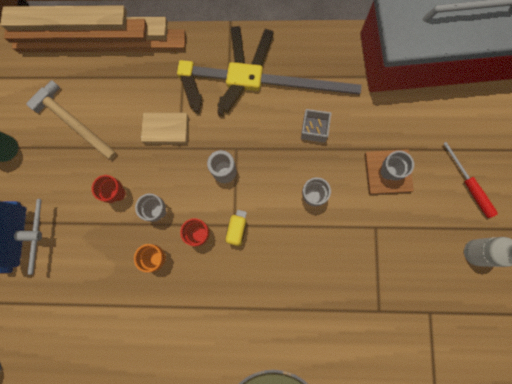

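Top view: the steel cups are at (150,208), (221,167), (316,193) and (397,167, in the wooden holder). The look-alikes are red at (107,188) and (195,232), and orange at (149,258). In the side view the steel cup at (214,194) is straight-sided and thick-walled, so I leave it alone. The stepped ones are at (231,240) and (261,157), and those are cup_a and cup_b. Next I'll measure the rims and check with a crop.

```bash
python3 - <<'E'
from h import *
z=np.load('t0.npz');W=world('top',z['d'])
s=np.load('s0.npz');Ws=world('side',s['d'])
def fit(P):
    (x,y),r=cv2.minEnclosingCircle(P[:,:2].astype(np.float32)*1000);return [round(float(v),1) for v in(x,y,r)]
cs={}
for n,(u,v) in dict(a=(150,208),straight=(221,167),b=(316,193),hold=(397,167),red1=(107,188),red2=(195,232),orange=(149,258)).items():
    w=W[v-24:v+25,u-24:u+25].reshape(-1,3); w=w[np.isfinite(w).all(1)]
    top=np.percentile(w[:,2],98)
    m=w[abs(w[:,2]-top)<.006]
    c=fit(m)
    S=Ws.reshape(-1,3); k=S[(np.hypot(S[:,0]-c[0]/1e3,S[:,1]-c[1]/1e3)<.045)&(S[:,2]>top-.007)&(S[:,2]<top+.01)]
    print(n,round(top,4),c,len(m),'side',fit(k) if len(k) else 0,len(k))
i=cv2.imread('pics/s0.png')[100:275,170:310];j=cv2.imread('pics/t0.png')[140:240,130:420]
cv2.imwrite('pics/c.png',np.vstack([cv2.resize(cv2.copyMakeBorder(i,0,0,0,60),(600,400)[0:2] and (457,400)).copy() if 0 else cv2.copyMakeBorder(cv2.resize(i,None,fx=2.2,fy=2.2),0,0,0,272),cv2.copyMakeBorder(cv2.resize(j,None,fx=2,fy=2),0,0,0,0)]))
E
```

```text
a 0.0806 [467.6, 280.6, 30.3] 161 side [468.3, 279.3, 31.6] 197
straight 0.0811 [567.4, 125.6, 30.0] 264 side [566.5, 125.7, 30.6] 184
b 0.0802 [506.7, -87.0, 29.9] 153 side [506.3, -87.9, 32.3] 121
hold 0.0863 [567.3, -266.0, 30.5] 186 side [565.5, -265.7, 31.3] 97
red1 0.0806 [509.1, 383.1, 30.3] 170 side [508.4, 381.8, 31.3] 223
red2 0.0807 [413.7, 178.5, 30.0] 158 side [413.2, 177.4, 31.8] 169
orange 0.0803 [357.1, 275.3, 29.9] 173 side [356.0, 275.2, 31.9] 206Traceback (most recent call last):
  File "<stdin>", line 15, in <module>
cv2.error: OpenCV(4.12.0) :-1: error: (-5:Bad argument) in function 'copyMakeBorder'
> Overload resolution failed:
>  - copyMakeBorder() missing required argument 'borderType' (pos 6)
>  - copyMakeBorder() missing required argument 'borderType' (pos 6)
```

```bash
cat >> h.py <<'E'
from scipy.spatial.transform import Rotation as R
def go(x,y,z,pos=None):
    s=get_state();d=np.array([x,y,z])-s['position']*1000
    print('t',round(s['time'],2),'pos',(s['position']*1000).round(1),'F',s['ft_force'].round(1),'shift',R.from_rotvec(s['tool_rot']).inv().apply(d).round(1))
E
python3 - <<'E'
from h import *
go(506.6,-87.3,200)
W=world('top',np.load('t0.npz')['d']).reshape(-1,3)
k=W[(W[:,2]>.1)&(np.hypot(W[:,0]-.567,W[:,1]+.266)<.3)]
d=np.hypot(k[:,0]-.567,k[:,1]+.266);print('tall near holder',d.min(),k[d.argmin()],k[:,2].max())
i=cv2.imread('pics/s0.png')[100:275,170:310];j=cv2.imread('pics/t0.png')[140:240,130:420]
cv2.imwrite('pics/c.png',np.vstack([cv2.resize(i,(320,400)).repeat(1,0) if 0 else np.hstack([cv2.resize(i,(320,400)),np.zeros((400,260,3),np.uint8)]),cv2.resize(j,(580,200))]))
E
```

```text
t 0.1 pos [ 168.  -627.4  235.5] F [-0.1  0.5 -0.5] shift [ 466.8 -434.    36.3]
tall near holder 0.2010578076743311 [ 0.76758199 -0.25217581  0.14060791] 0.19854631715942783
```

View pics/c.png

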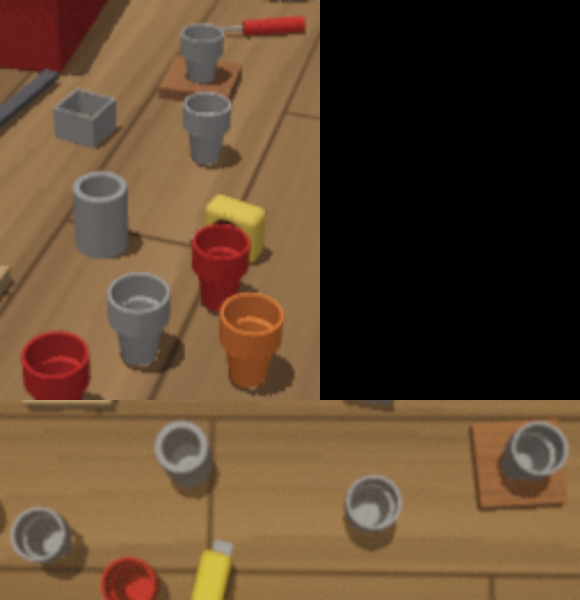

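The crop confirms it. The grey cups with a shoulder, at side (231,240) and (261,157), are the two to move. The grey one at (214,194) is straight-sided, and the holder cup is at (259,123). I'll go to the nearer cup first.

Call:
arm_command:
  motion:
    - [87,29,-27,-5,0]
    - [87,58,-54,-5,0]
    - [87,87,-81,-5,0]
    - [87,117,-109,0,0]
    - [87,146,-136,0,0]
  newtons: 25

```text
time: 0.52
position: [0.2745, -0.4563, 0.2354]
tool_rot: [-3.113, -0.41, 0.001]
ft_force: [0.5, 0.0, -0.2]
grip_width: 1.001
grip_force: 0.0
```

Call:
arm_command:
  motion:
    - [87,29,-27,0,0]
    - [87,58,-54,0,0]
    - [87,87,-81,0,0]
    - [87,117,-109,0,0]
    - [87,146,-136,0,0]

```text
time: 0.93
position: [0.3804, -0.2874, 0.2363]
tool_rot: [3.115, 0.41, -0.001]
ft_force: [0.4, -0.0, 0.5]
grip_width: 0.999
grip_force: 0.0
```

Call:
arm_command:
  motion:
    - [87,29,-27,10,0]
    - [87,58,-54,20,0]
    - [87,87,-81,20,0]
    - [87,117,-109,20,0]
    - [87,146,-136,20,0]

```text
time: 1.35
position: [0.486, -0.1184, 0.2162]
tool_rot: [3.115, 0.41, -0.001]
ft_force: [1.5, -1.0, -0.3]
grip_width: 0.999
grip_force: 0.0
```

```bash
python3 -c "
from h import *
go(506.6,-87.3,66)"
```

```text
t 1.35 pos [ 486.  -118.4  216.2] F [ 1.5 -1.  -0.3] shift [ 28.  -24.7 150.2]
```

Call:
arm_command:
  motion:
    - [87,27,-24,20,0]
    - [87,27,-24,40,0]
    - [87,27,-24,40,0]
    - [87,27,-24,40,0]
    - [87,27,-24,40,0]

```text
time: 1.77
position: [0.5054, -0.0916, 0.177]
tool_rot: [3.114, 0.407, -0.0]
ft_force: [0.2, -0.4, 0.7]
grip_width: 0.999
grip_force: 0.0
```

```bash
python3 -c "
from h import *
go(506.6,-87.3,66)"
```

```text
t 1.77 pos [505.4 -91.6 177. ] F [ 0.2 -0.4  0.7] shift [  2.3  -3.9 111. ]
```

Call:
arm_command:
  motion:
    - [87,2,-4,30,0]
    - [87,2,-4,60,0]
    - [87,2,-4,90,0]
    - [87,2,-4,110,0]
    - [87,2,-4,110,0]

```text
time: 2.18
position: [0.5034, -0.0873, 0.0636]
tool_rot: [-3.114, -0.405, 0.009]
ft_force: [-0.6, 0.7, 0.1]
grip_width: 0.998
grip_force: 0.0
```

Call:
arm_command:
  motion:
    - [60,0,0,0,0]
    - [50,0,0,0,0]
    - [50,0,0,0,0]
    - [50,0,0,0,0]
    - [50,0,0,0,0]
  newtons: 25

```text
time: 2.6
position: [0.5074, -0.0864, 0.0679]
tool_rot: [3.113, 0.409, 0.003]
ft_force: [0.2, -1.1, 1.2]
grip_width: 0.706
grip_force: 0.5
```

```bash
python3 -c "
from h import *
go(566.5,-266,200);print(get_state()['grip_width']*87,get_state()['grip_force'])"
```

```text
t 2.6 pos [507.4 -86.4  67.9] F [ 0.2 -1.1  1.2] shift [  10.9  189.1 -131.7]
61.4107458454058 0.4728434339668297
```

Call:
arm_command:
  motion:
    - [50,0,0,0,0]
    - [50,0,0,0,0]
    - [50,0,0,0,0]
    - [50,0,0,0,0]

```text
time: 2.93
position: [0.5076, -0.0864, 0.0678]
tool_rot: [3.113, 0.41, 0.003]
ft_force: [0.3, -1.2, 6.3]
grip_width: 0.69
grip_force: 24.9
```

Call:
arm_command:
  motion:
    - [50,0,0,-20,0]
    - [50,0,0,-50,0]
    - [50,0,0,-80,0]
    - [50,0,0,-110,0]
    - [50,0,0,-110,0]

```text
time: 3.35
position: [0.5099, -0.0859, 0.1823]
tool_rot: [3.111, 0.41, 0.014]
ft_force: [1.2, -0.1, -1.6]
grip_width: 0.689
grip_force: 24.9
```

```bash
python3 -c "
from h import *
go(566.5,-266,177);print(get_state()['grip_width']*87,get_state()['grip_force'])"
```

```text
t 3.35 pos [509.9 -85.9 182.3] F [ 1.2 -0.1 -1.6] shift [  8.  188.6   6.3]
59.926453675202474 24.93325090858434
```

Call:
arm_command:
  motion:
    - [50,1,35,0,0]
    - [50,3,72,0,0]
    - [50,5,110,0,0]
    - [50,6,148,0,0]
    - [50,7,180,0,0]

```text
time: 3.77
position: [0.5595, -0.2608, 0.1755]
tool_rot: [3.115, 0.408, -0.002]
ft_force: [0.4, 0.6, -0.9]
grip_width: 0.692
grip_force: 24.9
```

Call:
arm_command:
  motion:
    - [50,0,8,0,0]
    - [50,0,8,0,0]
    - [50,0,8,0,0]
    - [50,0,8,0,0]

```text
time: 4.1
position: [0.5618, -0.263, 0.1762]
tool_rot: [-3.112, -0.414, 0.001]
ft_force: [-0.0, -0.1, -1.0]
grip_width: 0.694
grip_force: 24.9
```

```bash
python3 - <<'E'
from h import *
go(566.5,-266,106)
p,d=snap('side','s1');cv2.imwrite('pics/c1.png',cv2.resize(p[40:190,180:340,::-1],None,fx=3.5,fy=3.5))
E
```

```text
t 4.1 pos [ 561.8 -263.   176.2] F [-0.  -0.1 -1. ] shift [ 3.7  4.2 70.1]
```

View pics/c1.png

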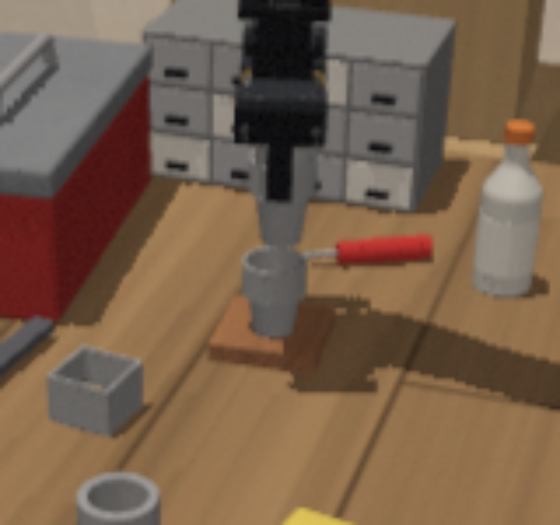

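The held cup hangs upright just above the stack cup, whose rim is at crop (275,258), full-frame (258,114). I'll correct by about 4 mm on each axis and lower it.

Call:
arm_command:
  motion:
    - [50,4,4,0,0]
    - [50,4,4,10,0]
    - [50,4,4,20,0]
    - [50,4,4,30,0]
    - [50,4,4,30,0]

```text
time: 4.57
position: [0.5648, -0.2676, 0.143]
tool_rot: [-3.112, -0.41, 0.007]
ft_force: [-1.4, 0.4, -1.9]
grip_width: 0.693
grip_force: 24.9
```

```bash
python3 -c "
from h import *
go(566.5,-266,106)"
```

```text
t 4.57 pos [ 564.8 -267.6  143. ] F [-1.4  0.4 -1.9] shift [ 2.2 -1.  37. ]
```

Call:
arm_command:
  motion:
    - [50,1,-1,8,0]
    - [50,1,-1,15,0]
    - [50,1,-1,22,0]
    - [50,1,-1,28,0]
    - [50,1,-1,28,0]

```text
time: 4.98
position: [0.5665, -0.267, 0.1167]
tool_rot: [-3.113, -0.41, 0.004]
ft_force: [-1.1, -0.5, -1.7]
grip_width: 0.694
grip_force: 24.9
```

Call:
arm_command:
  motion:
    - [50,0,0,2,0]
    - [50,0,0,4,0]
    - [50,0,0,6,0]
    - [50,0,0,6,0]

```text
time: 5.32
position: [0.5674, -0.2673, 0.1123]
tool_rot: [-3.115, -0.41, 0.0]
ft_force: [0.3, -0.4, -0.4]
grip_width: 0.691
grip_force: 24.9
```

```bash
python3 -c "
from h import *
go(566.5,-266,106)"
```

```text
t 5.32 pos [ 567.4 -267.3  112.3] F [ 0.3 -0.4 -0.4] shift [-0.5 -1.4  6.3]
```

Call:
arm_command:
  motion:
    - [50,0,0,2,0]
    - [50,0,0,4,0]
    - [50,0,0,6,0]
    - [50,0,0,6,0]
    - [50,0,0,6,0]

```text
time: 5.73
position: [0.5674, -0.2671, 0.1064]
tool_rot: [-3.114, -0.41, 0.0]
ft_force: [-0.4, -0.3, -1.4]
grip_width: 0.693
grip_force: 24.9
```

Call:
arm_command:
  motion:
    - [50,0,0,1,0]
    - [50,0,0,1,0]
    - [50,0,0,1,0]

```text
time: 5.98
position: [0.5677, -0.267, 0.1061]
tool_rot: [3.115, 0.41, 0.0]
ft_force: [-1.5, 0.9, 2.9]
grip_width: 0.695
grip_force: 24.9
```

Call:
arm_command:
  motion:
    - [50,0,0,1,0]
    - [50,0,0,1,0]
    - [50,0,0,1,0]

```text
time: 6.23
position: [0.568, -0.2669, 0.106]
tool_rot: [3.114, 0.41, 0.001]
ft_force: [-2.8, 2.3, 6.9]
grip_width: 0.693
grip_force: 24.9
```

Firm contact at TCP z 0.106, the height expected for home. I'll release and rise.

Call:
arm_command:
  motion:
    - [75,0,0,0,0]
    - [87,0,0,0,0]
    - [87,0,0,0,0]
    - [87,0,0,0,0]
    - [87,0,0,0,0]

```text
time: 6.65
position: [0.5673, -0.2675, 0.1042]
tool_rot: [3.115, 0.41, -0.001]
ft_force: [0.3, -0.5, 0.1]
grip_width: 0.956
grip_force: 0.0
```

Call:
arm_command:
  motion:
    - [87,0,0,-20,0]
    - [87,0,0,-55,0]
    - [87,0,0,-90,0]
    - [87,0,0,-110,0]
    - [87,0,0,-110,0]

```text
time: 7.07
position: [0.5703, -0.2682, 0.2204]
tool_rot: [3.109, 0.409, 0.012]
ft_force: [1.6, -0.8, 0.5]
grip_width: 1.0
grip_force: 0.0
```

```bash
python3 -c "
from h import *
go(467.8,280,200)"
```

```text
t 7.07 pos [ 570.3 -268.2  220.4] F [ 1.6 -0.8  0.5] shift [  42.7 -556.2   17.1]
```

Call:
arm_command:
  motion:
    - [87,3,-37,0,0]
    - [87,6,-74,0,0]
    - [87,9,-111,0,0]
    - [87,12,-148,0,0]
    - [87,14,-186,0,0]

```text
time: 7.48
position: [0.5321, -0.0826, 0.2137]
tool_rot: [3.115, 0.409, -0.001]
ft_force: [1.1, 0.7, -0.1]
grip_width: 1.001
grip_force: 0.0
```

Call:
arm_command:
  motion:
    - [87,3,-37,0,0]
    - [87,6,-74,0,0]
    - [87,9,-111,0,0]
    - [87,12,-148,0,0]
    - [87,14,-186,0,0]

```text
time: 7.9
position: [0.4975, 0.1006, 0.214]
tool_rot: [3.114, 0.409, -0.0]
ft_force: [1.1, -0.0, -0.1]
grip_width: 1.0
grip_force: 0.0
```

Call:
arm_command:
  motion:
    - [87,3,-37,10,0]
    - [87,6,-74,20,0]
    - [87,9,-111,30,0]
    - [87,12,-148,40,0]
    - [87,14,-182,40,0]

```text
time: 8.32
position: [0.4627, 0.2799, 0.1721]
tool_rot: [3.114, 0.411, -0.005]
ft_force: [0.1, 0.7, 0.4]
grip_width: 0.998
grip_force: 0.0
```

Call:
arm_command:
  motion:
    - [87,0,0,0,0]
    - [87,0,0,0,0]
    - [87,0,0,0,0]

```text
time: 8.57
position: [0.4647, 0.278, 0.1739]
tool_rot: [3.114, 0.41, -0.001]
ft_force: [-0.0, 1.6, -0.0]
grip_width: 1.001
grip_force: 0.0
```

```bash
python3 - <<'E'
from h import *
go(467.8,280,66)
p,d=snap('top','t1');W=world('top',d)
w=W.reshape(-1,3);w=w[np.hypot(w[:,0]-.567,w[:,1]+.266)<.05];top=np.percentile(w[:,2],99)
m=w[abs(w[:,2]-top)<.006];print(top,cv2.minEnclosingCircle(m[:,:2].astype(np.float32)))
p,d=snap('side','s2');cv2.imwrite('pics/c2.png',cv2.resize(p[60:280,150:350,::-1],None,fx=2.5,fy=2.5))
E
```

```text
t 8.57 pos [464.7 278.  173.9] F [-0.   1.6 -0. ] shift [  3.6  -1.2 107.9]
0.1191612583625736 ((0.566778838634491, -0.26637697219848633), 0.030578047037124634)
```

View pics/c2.png

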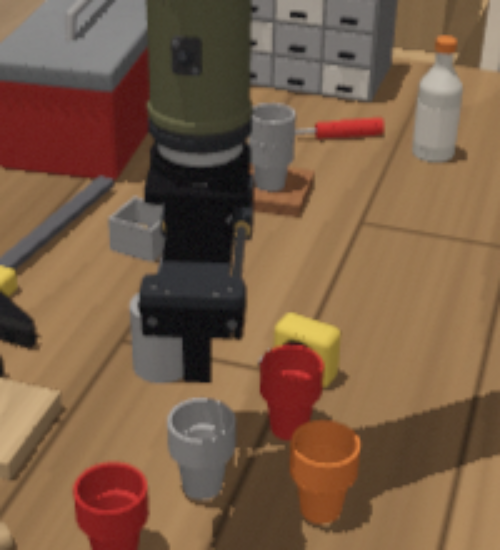

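The first cup is home: its rim is at z 0.119, centred at (566.8,-266.4), and the two-cup stack shows at crop (272,140). The gripper is right above the second cup at crop (203,440).

Call:
arm_command:
  motion:
    - [87,4,-1,30,0]
    - [87,4,-1,60,0]
    - [87,4,-1,85,0]
    - [87,4,-1,107,0]
    - [87,4,-1,107,0]

```text
time: 9.08
position: [0.4663, 0.2768, 0.0632]
tool_rot: [3.112, 0.405, -0.012]
ft_force: [-1.2, -0.6, -0.5]
grip_width: 1.0
grip_force: 0.0
```

Call:
arm_command:
  motion:
    - [50,0,0,0,0]
    - [50,0,0,0,0]
    - [50,0,0,0,0]
    - [50,0,0,0,0]
    - [50,0,0,0,0]

```text
time: 9.5
position: [0.4691, 0.281, 0.0688]
tool_rot: [-3.115, -0.41, -0.003]
ft_force: [-0.1, -1.4, 0.8]
grip_width: 0.708
grip_force: 0.5
```

Call:
arm_command:
  motion:
    - [50,0,0,0,0]
    - [50,0,0,0,0]
    - [50,0,0,0,0]
    - [50,0,0,0,0]

```text
time: 9.83
position: [0.4692, 0.2809, 0.0687]
tool_rot: [3.115, 0.41, 0.003]
ft_force: [-0.2, -1.7, 6.5]
grip_width: 0.692
grip_force: 25.0
```

Call:
arm_command:
  motion:
    - [50,0,0,-20,0]
    - [50,0,0,-55,0]
    - [50,0,0,-90,0]
    - [50,0,0,-125,0]
    - [50,0,0,-155,0]

```text
time: 10.25
position: [0.4679, 0.2811, 0.2245]
tool_rot: [-3.114, -0.411, -0.001]
ft_force: [0.6, 0.8, -2.3]
grip_width: 0.691
grip_force: 25.0
```

```bash
python3 -c "
from h import *
go(566.8,-266.2,224)"
```

```text
t 10.25 pos [467.9 281.1 224.5] F [ 0.6  0.8 -2.3] shift [-4.650e+01  5.542e+02  4.000e-01]
```

Call:
arm_command:
  motion:
    - [50,-3,37,0,0]
    - [50,-6,74,0,0]
    - [50,-9,111,0,0]
    - [50,-12,148,0,0]
    - [50,-15,185,0,0]

```text
time: 10.67
position: [0.5012, 0.0965, 0.2223]
tool_rot: [3.114, 0.411, -0.0]
ft_force: [0.6, 0.6, -1.5]
grip_width: 0.69
grip_force: 25.0
```

Call:
arm_command:
  motion:
    - [50,-3,37,0,0]
    - [50,-6,74,0,0]
    - [50,-9,111,0,0]
    - [50,-12,148,0,0]
    - [50,-15,185,0,0]

```text
time: 11.08
position: [0.5347, -0.086, 0.2222]
tool_rot: [3.114, 0.41, -0.001]
ft_force: [1.6, 0.1, -0.9]
grip_width: 0.692
grip_force: 25.0
```

Call:
arm_command:
  motion:
    - [50,-3,37,0,0]
    - [50,-6,74,0,0]
    - [50,-9,111,0,0]
    - [50,-12,148,0,0]
    - [50,-15,182,0,0]

```text
time: 11.5
position: [0.5673, -0.2663, 0.2218]
tool_rot: [-3.115, -0.409, 0.002]
ft_force: [0.9, -0.1, -1.2]
grip_width: 0.695
grip_force: 25.0
```

Call:
arm_command:
  motion:
    - [50,0,0,0,0]
    - [50,0,0,0,0]
    - [50,0,0,0,0]
    - [50,0,0,0,0]

```text
time: 11.83
position: [0.5679, -0.2619, 0.2224]
tool_rot: [-3.113, -0.414, 0.0]
ft_force: [0.3, 0.6, -1.6]
grip_width: 0.692
grip_force: 25.0
```

```bash
python3 - <<'E'
from h import *
go(566.8,-266.2,138.5)
p,d=snap('side','s3');cv2.imwrite('pics/c3.png',cv2.resize(p[40:190,180:340,::-1],None,fx=3.5,fy=3.5))
E
```

```text
t 11.83 pos [ 567.9 -261.9  222.4] F [ 0.3  0.6 -1.6] shift [-2.2  4.  83.9]
```

View pics/c3.png

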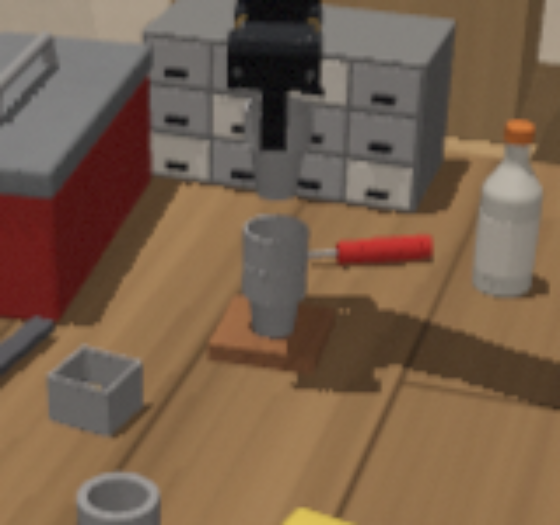

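The second cup hangs upright over the two-cup stack, whose rim is at crop (275,228). Now I'll lower it.

Call:
arm_command:
  motion:
    - [50,-1,4,0,0]
    - [50,-1,4,10,0]
    - [50,-1,4,22,0]
    - [50,-1,4,34,0]
    - [50,-1,4,34,0]

```text
time: 12.3
position: [0.5656, -0.2673, 0.1843]
tool_rot: [-3.111, -0.41, 0.008]
ft_force: [-1.2, 0.3, -2.6]
grip_width: 0.691
grip_force: 25.0
```

Call:
arm_command:
  motion:
    - [50,0,0,0,0]
    - [50,0,0,0,0]

```text
time: 12.47
position: [0.5677, -0.2681, 0.1883]
tool_rot: [-3.114, -0.41, 0.0]
ft_force: [-0.7, 0.0, -1.3]
grip_width: 0.689
grip_force: 25.0
```

```bash
python3 -c "
from h import *
go(566.8,-266.2,138.5)"
```

```text
t 12.47 pos [ 567.7 -268.1  188.3] F [-0.7  0.  -1.3] shift [-0.4 -2.1 49.8]
```

Call:
arm_command:
  motion:
    - [50,0,-1,9,0]
    - [50,0,-1,18,0]
    - [50,0,-1,27,0]
    - [50,0,-1,35,0]
    - [50,0,-1,40,0]

```text
time: 12.88
position: [0.5667, -0.267, 0.1467]
tool_rot: [-3.114, -0.41, 0.003]
ft_force: [-0.2, 0.2, -2.0]
grip_width: 0.693
grip_force: 25.0
```

Call:
arm_command:
  motion:
    - [50,0,0,2,0]
    - [50,0,0,4,0]
    - [50,0,0,6,0]
    - [50,0,0,6,0]
    - [50,0,0,6,0]

```text
time: 13.3
position: [0.5676, -0.2673, 0.1428]
tool_rot: [3.114, 0.41, 0.0]
ft_force: [-0.4, -1.2, -1.1]
grip_width: 0.691
grip_force: 25.0
```

Call:
arm_command:
  motion:
    - [50,0,0,1,0]
    - [50,0,0,2,0]
    - [50,0,0,3,0]
    - [50,0,0,3,0]
    - [50,0,0,3,0]

```text
time: 13.72
position: [0.5675, -0.2672, 0.1395]
tool_rot: [3.115, 0.41, -0.0]
ft_force: [0.7, -0.2, -2.0]
grip_width: 0.688
grip_force: 25.0
```

Call:
arm_command:
  motion:
    - [50,0,0,1,0]
    - [50,0,0,2,0]
    - [50,0,0,2,0]
    - [50,0,0,2,0]

```text
time: 14.05
position: [0.5679, -0.2671, 0.1387]
tool_rot: [3.114, 0.41, 0.001]
ft_force: [-0.8, 0.7, 4.9]
grip_width: 0.694
grip_force: 25.0
```

Call:
arm_command:
  motion:
    - [50,0,0,1,0]
    - [50,0,0,1,0]
    - [50,0,0,1,0]

```text
time: 14.3
position: [0.5683, -0.267, 0.1386]
tool_rot: [3.114, 0.41, 0.003]
ft_force: [-2.4, 1.6, 9.7]
grip_width: 0.691
grip_force: 25.0
```

Seated. Release and withdraw.

Call:
arm_command:
  motion:
    - [75,0,0,-1,0]
    - [87,0,0,-1,0]
    - [87,0,0,-1,0]
    - [87,0,0,-1,0]
    - [87,0,0,-1,0]

```text
time: 14.72
position: [0.5672, -0.2673, 0.1371]
tool_rot: [-3.115, -0.41, 0.001]
ft_force: [-0.1, -0.5, 0.7]
grip_width: 0.953
grip_force: 0.0
```

Call:
arm_command:
  motion:
    - [87,0,0,-20,0]
    - [87,0,0,-55,0]
    - [87,0,0,-90,0]
    - [87,0,0,-110,0]
    - [87,0,0,-110,0]

```text
time: 15.13
position: [0.5701, -0.2679, 0.2533]
tool_rot: [3.11, 0.409, 0.012]
ft_force: [1.8, -0.1, 0.0]
grip_width: 0.997
grip_force: 0.0
```

Call:
arm_command:
  motion:
    - [87,0,-37,0,0]
    - [87,0,-74,0,0]
    - [87,0,-111,0,0]
    - [87,0,-148,0,0]
    - [87,0,-148,0,0]

```text
time: 15.55
position: [0.5281, -0.1149, 0.2474]
tool_rot: [-3.11, -0.427, 0.001]
ft_force: [0.2, 1.2, 0.5]
grip_width: 1.002
grip_force: 0.0
```

```bash
python3 - <<'E'
from h import *
p,d=snap('top','t2');W=world('top',d).reshape(-1,3)
for x,y in((.567,-.266),(.567,.126)):
    w=W[np.hypot(W[:,0]-x,W[:,1]-y)<.05];top=np.percentile(w[:,2],99)
    if top>.25: print('hidden',top);continue
    m=w[abs(w[:,2]-top)<.006];print(top,cv2.minEnclosingCircle(m[:,:2].astype(np.float32)))
p,d=snap('side','s4');cv2.imwrite('pics/c4.png',cv2.resize(p[40:240,180:340,::-1],None,fx=2.8,fy=2.8))
E
```

```text
0.079621622547011 ((0.563992977142334, -0.23767182230949402), 0.006826925091445446)
0.08190338097327024 ((0.5672324895858765, 0.12531496584415436), 0.029919182881712914)
```

View pics/c4.png

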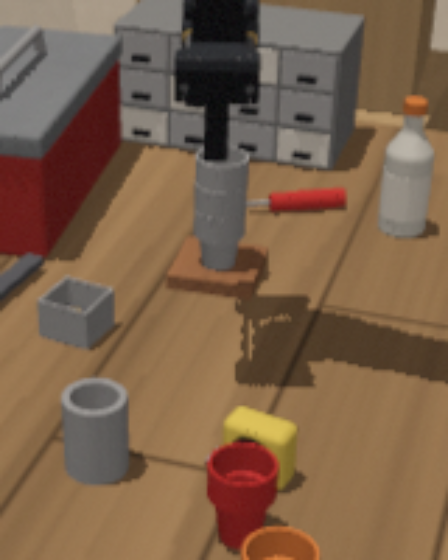

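The stack at crop (220,205) shows three upright, nested cups, and the straight cup hasn't moved. The arm hides the stack from the top camera, so I'll check its height in the side depth image and hand in.

```bash
python3 - <<'E'
from h import *
W=world('side',np.load('s4.npz')['d']).reshape(-1,3)
w=W[(np.hypot(W[:,0]-.567,W[:,1]+.266)<.045)&(W[:,2]<.2)];top=np.percentile(w[:,2],98)
m=w[abs(w[:,2]-top)<.006];print(top,cv2.minEnclosingCircle(m[:,:2].astype(np.float32)))
if abs(top-.1505)<.005: print(close_job())
E
```

```text
0.1499721515329329 ((0.5631944537162781, -0.2657322883605957), 0.03110947646200657)
the job is handed in; nothing more can be done
None
```

Both matching cups are nested in the holder cup as one upright stack (rim measured at z 0.150 m, as expected when all are home), the straight-sided cup wasn't moved, and I handed the job in at about 16 s of the 64 s allowed; the judge's result was not shown.

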